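# Check a disc player's laser pickup under the loupe

## Task

The studio's disc player has a dirty laser pickup sitting in the blue service jig: swing the jig's yellow-tipped clamp lever up and over past upright so that the pickup is uncovered, and leave it open. Then pick up the loupe by its handle and hold it level over the pickup, lens centred on it and rim at the height of the red collar on the gauge post, touching nothing on the jig. Finish while still holding the loupe there steadily; do not disturb the collar or the mug, screwdriver, remote control and tape cases.

Things in the scene. Friction and masses are not known exactly. Their poses are not given: they have to be found in the camera images.
- jig: Service jig, fixed, yaw varies. Origin: on the bench below the pickup's lens; z up. Base plate x +-72, y -55 to +80, 8 mm high; blue block x -28 to +58, y +-30, top at 30 mm, the fixed black pickup (36 x 30 mm, top 39 mm) on it. Lever hinge at the +x end between cheeks 58 mm high. Gauge post 8 mm thick, 150 mm high, at x 45, y 66 mm. The -x and -y sides are free of tall things.
- inspect_point (a point): The small green lens on top of the pickup, 41 mm above the bench, straight above the jig's origin: the point to be looked at. The loupe's lens is to be centred above it.
- focus_mark (a point): Centre of the red collar (22 mm diameter, 10 mm high) on the gauge post; its height above the bench, 85 to 125 mm, is the height at which the middle of the loupe's rim must be held. Axes are the jig's. The collar is held on its post by friction (about 3 N) only.
- clamp_lever (a joint): Angle of the clamp lever, rad: 0 = shut, lying level over the pickup and pointing to the jig's -x; grows as the tip is lifted; 1.57 = upright; 1.9 = end stop, leaning away from the pickup. It starts at 0 to 0.3. Light friction (0.05 N m) keeps it wherever it is left.
- lever_grip (a point): Centre of the clamp lever's yellow tip, a block 34 mm long, 12 mm wide (along the jig's y), 16 mm thick, 98 mm from the hinge axis. Can be pinched across its 12 mm from above and carried round the arc; its axes turn with the lever. Shut, it is 48 mm above the bench, beyond the blue block's -x end, with 40 mm down to the base plate.
- lever_hinge (a point): Hinge axis of the clamp lever, 48 mm above the bench, 45 mm to the jig's +x of the pickup; the axis is the jig's y. Axes are the jig's. At joint angle q the lever tip is at 98 mm times (-cos q, 0, sin q) from here, in the jig's axes.
- loupe_grip (a point): Centre of the loupe's handle, a white and grey box 90 mm long (x), 18 mm wide (y), 28 mm high (z). At the start it lies flat on the bench, this point 14 mm up. Lens towards +x; z is the lens axis and points up. Loupe about 70 to 120 g, centre of mass about 14 mm from here towards the lens. Pinch across the 18 mm.
- loupe_lens (a point): Centre of the loupe's lens, 83 mm from the handle's centre along the loupe's +x, at the same height; round dark rim 56 mm outer diameter, 10 mm thick, clear glass 46 mm. Axes as the handle's; z is the lens axis.
- mug: White mug, 76 mm diameter, 90 mm high, origin under its centre; at the far side of the bench. Leave alone.
- screwdriver: Screwdriver lying at the far side of the bench. Leave alone.
- remote: Grey remote control, 110 x 42 x 16 mm, origin under its centre, at the far side of the bench. Leave alone.
- tape_cases: Stack of three slim tape cases, 69 x 109 mm, 45 mm high, origin under its centre, on the bench between the robot and the work. Leave alone.
Not all that is in view belongs to the job. There is more than one size of the jig; the job needs the middle-sized. Leave any turquoise look-alike of the part that bears loupe_grip alone.

How it is judged:
On the way, in this order (a step that is already met when the one before it is completed fails the run):
1. the clamp lever is swung open past 1.5 rad (value of joint clamp_lever above 1.5 rad), for 0.2 s.
2. the loupe is lifted off the bench (value of joint clamp_lever above 1.5 rad and height (world z) of loupe_lens above 0.05 m), for 0.2 s.
At the end, for the whole second after the job is handed in: Lever open past 1.5 rad; gripper holds the loupe (over 1 N): lens centre within 10 mm horizontally of the pickup lens and within 8 mm of the red collar's mid-height, lens axis within 0.14 rad of vertical, under 20 mm/s, not touching the jig (under 0.2 N) (value of joint clamp_lever above 1.5 rad and horizontal distance between loupe_lens and inspect_point below 0.01 m and z of loupe_lens in the frame of focus_mark between -0.008 and 0.008 m and angle between loupe_lens's own z axis and vertical below 0.14 rad and contact force between the fingers and loupe above 1 N and contact force between loupe and jig below 0.2 N and linear speed of loupe below 0.02 m/s); the arm keeps its last pose, push and grip.
It fails at once if the mug pushed more than 30 mm from its place (distance of mug from where it was at the start of the episode above 0.03 m).
It fails at once if the screwdriver pushed more than 30 mm from its place (distance of screwdriver from where it was at the start of the episode above 0.03 m).
It fails at once if the remote control pushed more than 30 mm from its place (distance of remote from where it was at the start of the episode above 0.03 m).
It fails at once if the stack of tape cases pushed more than 30 mm from its place (distance of tape_cases from where it was at the start of the episode above 0.03 m).
It fails at once if the red height collar shifted more than 6 mm on its post (distance of focus_mark from where it was at the start of the episode above 0.006 m).
It also fails if it takes over 64 s, if anything falls off the work surface, if the arm or the gripper's body presses on something with over 40 N, if the wrist force passes 120 N, or if a joint passes its speed limit or range.

## Robot

A 6-joint arm with a two-finger parallel gripper is mounted at the origin on the work surface. World frame = base frame: x ahead of the robot, y to its left, z up, the work surface at z = 0. Lengths are in m, angles in rad, forces in N, time in s.
With the tool pointing down it reaches from about 0.25 to 0.775 m from the base axis. Payload 4 kg.
Tool frame: the origin (TCP) lies midway between the tips of the shut fingers; the grasp point (between the pads) lies 19 mm behind it; z points along the fingers, y is the direction in which the jaws open and shut (so a half turn about z gives the same grasp; the last joint's range is limited). The gripper opens to 94 mm and grips with 3 to 60 N. Pads are 16 mm wide; open, the fingers measure 119 mm over their backs; the gripper's body (75 mm by 177 mm) begins 78 mm behind the grasp point.
Start: joints at [-0.103, 0.087, 1.371, -0, 1.684, -0.103], TCP at [0.55, -0, 0.206] pointing down, gripper open.
Joint ranges: [-3.1, 3.1], [-0.76, 2.03], [0.27, 2.55], [-1.08, 4.22], [0.17, 2.65], [-2.57, 2.57]. Speed limits (rad/s): [2.79, 2.79, 3.14, 3.14, 3.14, 3.14].

## Interface

Orientations are given as [roll, pitch, yaw] about the fixed x, y, z axes, in that order (R = Rz(yaw) Ry(pitch) Rx(roll)).
In Python, from bench import robot gives the robot as it stands.
- The arm moves only by the tool drive_tool, never from a script. Its argument "series" is a list that holds one entry, the list of rows, each a list of 7 numbers: the turn, a rotation vector about the tool's x, y, z in rad, then the shift along the tool's x, y, z in cm, then the opening in per cent of the stroke, from 0 (shut) to 100 (fully open). In form: [[[rx, ry, rz, tx, ty, tz, fingers], ...]]. A call has 1 to 20 rows; each row is the pose to reach, as a shift and turn from the pose measured when the call began, along the tool's axes at that moment; what a row does not reach only later rows make up. A row lasts 1/10 s, in which the tool goes at most 50 mm and 8.59 degrees, less where a joint would pass 70% of its speed; a pose out of reach is approached as far as the arm can. A call with a gripper value outside its range is refused whole. The fingers move at their own pace and stop on an object; the grip force is fixed at half the most. Time passes only in rows, so rows that repeat a pose let the fingers close. It gives the time, the measured TCP pose, the force and the opening at its end, in the units of the state.
- robot.get_obs(): the state, without advancing time (a new reading comes with each control period).
- robot.snapshot(name): name is "scene" or "side" or "wrist"; returns a dict with "img" (384x512x3 uint8, blue, green, red), "depth" (384x512 float32, m along the optical axis (not along the pixel's ray), 0 where there is no reading), "vertical_fov" (degrees; the focal length in pixels is half the picture's height over the tangent of half this angle, whatever the lens; pixels are square), "cx", "cy" (the principal point, pixels), "rvec" (rotation vector, rad) and "tvec" (3), from world to camera coordinates, as OpenCV has them. Camera axes: x right, y down, z forward; pixel columns grow to the right and rows downward; lengths in m; the calibration is good to about 2 mm. The wrist camera is an equidistant fisheye: a pixel r from the principal point sees the ray r / f radians off the axis. A picture is of the moment at which its call begins.
- robot.close_job(): hands the job in, once; it reports no verdict.
The state is a dict: "time": time; "joint_positions": joint angles; "qvel": joint speeds; "joint_torque": joint torques, N m; "tool_pos": TCP position; "ee_rot": TCP orientation; "wrist_force": force on the tool from outside, world axes, zero at the start; "wrist_torque": the same for the moment, N m; "width": finger opening in m.
Only numpy, scipy, OpenCV 4.12 (cv2) and the standard library are available. Lean on these libraries where they do the work, as an engineer would, in place of code of your own. Each camera call takes 0.05 s, during which the arm holds its last target.

## Working session

There is one attempt and no reset: what is moved stays moved. The work goes in short steps, Python scripts to look and compute and a tool call to move; the robot and the scene stay as the last step left them, time stands still between calls to the robot, and variables do not carry over. Pictures are saved under pics/ and viewed, and the job is handed in when it is done.

Besides the shell and the picture viewer there is one more tool, called after ">>>" by a JSON object that holds its "name" and its "arguments", one argument or row to a line. drive_tool: Moves the arm, as the interface text tells. Its arguments: {"type":"object","properties":{"series":{"type":"array","items":{"type":"array","items":{"type":"array","items":{"type":"number"}}}}},"required":["series"]}

```bash
mkdir -p pics; ls; cat > h.py <<'E'
import numpy as np, cv2, pickle
from bench import robot
def snap(n,tag):
    s=robot.snapshot(n); cv2.imwrite(f'pics/{tag}.png',s['img']); pickle.dump(s,open(f'pics/{tag}.pkl','wb')); return s
def load(tag): return pickle.load(open(f'pics/{tag}.pkl','rb'))
def world(s,u,v,z=None,fish=False,d=None):
    h=s['img'].shape[0]; f=h/2/np.tan(np.radians(s['vertical_fov'])/2)
    R=cv2.Rodrigues(np.array(s['rvec'],float))[0]; t=np.array(s['tvec'],float).ravel()
    a=np.array([(u-s['cx']),(v-s['cy'])])/f
    if fish:
        r=np.hypot(*a); k=np.sinc(0) if r<1e-9 else np.sin(r)/r
        ray=np.array([a[0]*k,a[1]*k,np.cos(r)])
    else: ray=np.array([a[0],a[1],1.])
    c=-R.T@t; w=R.T@ray
    if z is not None: return c+w*(z-c[2])/w[2]
    if d is None: d=s['depth'][int(round(v)),int(round(u))]
    return c+w*(d/ray[2])
def proj(s,P,fish=False):
    h=s['img'].shape[0]; f=h/2/np.tan(np.radians(s['vertical_fov'])/2)
    R=cv2.Rodrigues(np.array(s['rvec'],float))[0]; t=np.array(s['tvec'],float).ravel()
    p=R@np.array(P,float)+t
    if fish:
        th=np.arctan2(np.hypot(p[0],p[1]),p[2]); ph=np.arctan2(p[1],p[0]); return np.array([s['cx']+f*th*np.cos(ph),s['cy']+f*th*np.sin(ph)])
    return np.array([s['cx']+f*p[0]/p[2],s['cy']+f*p[1]/p[2]])
def crop(s,x0,y0,x1,y1,k,tag): cv2.imwrite(f'pics/{tag}.png',cv2.resize(s['img'][y0:y1,x0:x1],None,fx=k,fy=k,interpolation=cv2.INTER_CUBIC))
E
python3 - <<'E'
from h import *
for n in ("scene","side","wrist"):
    s=snap(n,n+"0"); print(n,s['vertical_fov'],s['cx'],s['cy'],s['rvec'],s['tvec'])
print(robot.get_obs())
E
```

```text
pics
scene 50.98915221878605 249.96597661486868 196.72690850221656 [ 2.0890392   0.73539343 -0.35067949] [-0.46158484 -0.11197406  1.48394779]
side 57.52859776794933 251.0340378201615 188.25258048233795 [ 2.09237254 -0.4343393   0.26480621] [-0.46958681  0.20637041  0.78256492]
wrist 65.70646984690485 256.6291132117003 191.3572048962474 [-2.89629651e+00 -3.92446963e-04  3.09438219e-03] [-0.54940312 -0.02485255  0.39131151]
{'time': 0.15, 'joint_positions': array([-1.03080152e-01,  8.78387729e-02,  1.37185948e+00, -3.24984156e-05,
        1.68358112e+00, -1.03118385e-01]), 'qvel': array([ 1.13214888e-03, -1.89448006e-04, -5.75769474e-03,  3.14790639e-05,
       -2.50414763e-04,  7.39915112e-04]), 'joint_torque': array([ 1.24418581e-03, -3.40636396e+01, -3.02795255e+01,  7.18983379e-02,
        3.04441026e-02, -1.11468453e-04]), 'tool_pos': array([5.49601808e-01, 3.61058831e-05, 2.04567933e-01]), 'ee_rot': array([-3.13991157e+00, -1.41497018e-04,  1.57083081e+00]), 'wrist_force': array([-0.51755981, -0.1685592 , -0.1372595 ]), 'wrist_torque': array([-0.05661354, -0.03058201, -0.00561414]), 'width': 0.09404579897970168}
```

View pics/scene0.png

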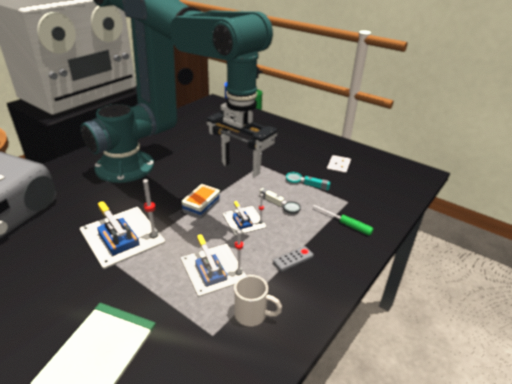

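View pics/side0.png

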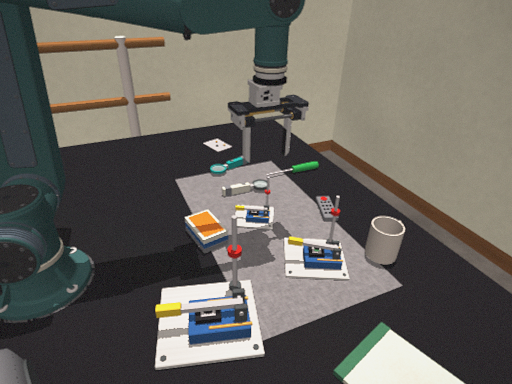

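View pics/wrist0.png

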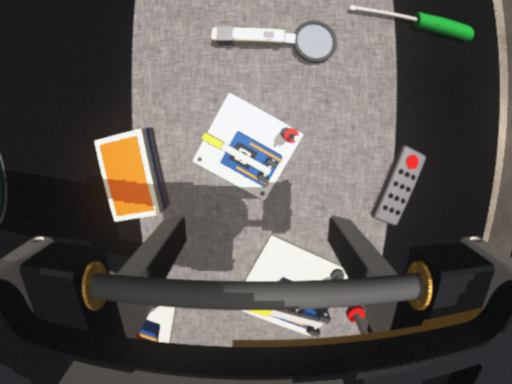

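Candidates for the jig: scene (120,237) big, (212,265) and (243,218); side view (210,320), (316,257), (255,215). Loupe: white handle at scene (280,200), with a turquoise look-alike at (308,181). I'll enlarge to measure base plates.

```bash
python3 - <<'E'
from h import *
s=load('scene0'); crop(s,165,190,325,310,5,'sc_a')
s=load('side0'); crop(s,210,165,360,290,5,'si_a')
crop(s,145,200,275,370,3.5,'si_b')
E
```

```text
(no output)
```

View pics/sc_a.png

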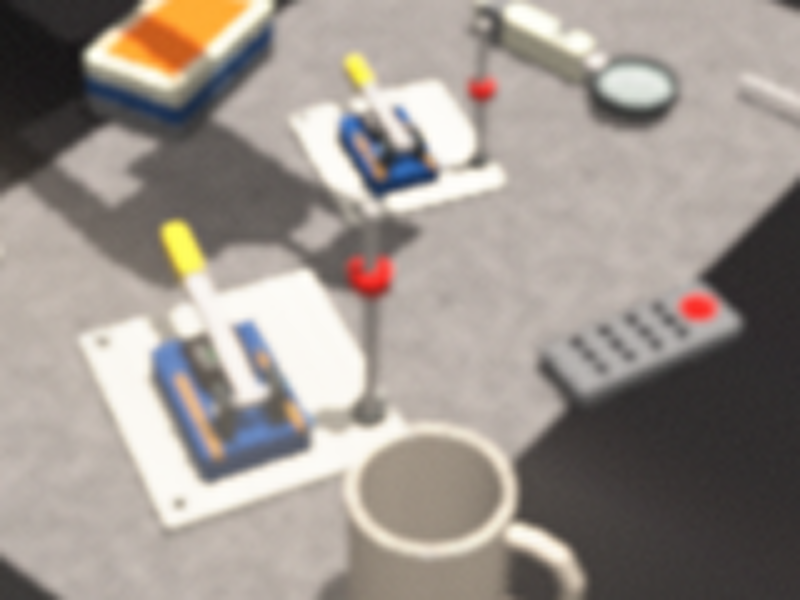

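View pics/si_a.png

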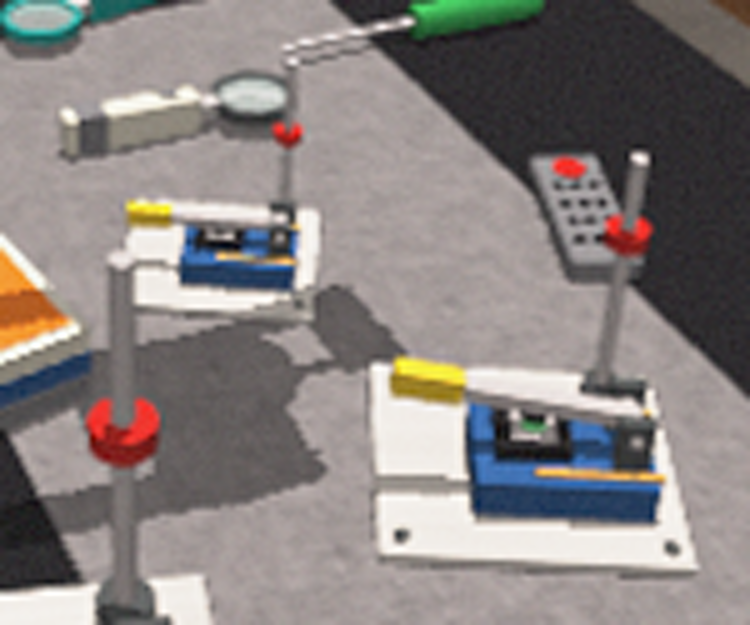

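View pics/si_b.png

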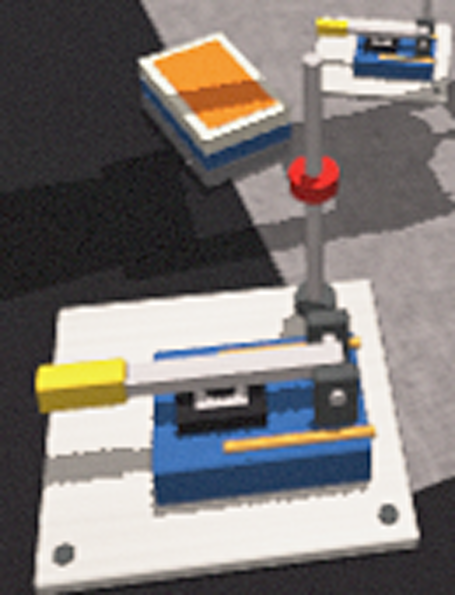

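```bash
python3 - <<'E'
from h import *
a=load('scene0'); b=load('side0')
def sc(u,v,z): return world(a,165+u/5,190+v/5,z)
def si(u,v,z): return world(b,210+u/5,165+v/5,z)
print('middle side'); A=si(380,555,.006);B=si(694,568,.006);C=si(371,366,.008); print(A,B,C,np.linalg.norm(A-B),np.linalg.norm(A-C), np.degrees(np.arctan2(*(B-A)[[1,0]])))
print('middle scene'); A=sc(80,337,.008);B=sc(168,526,.006);C=sc(310,272,.008); print(A,B,C,np.linalg.norm(A-B),np.linalg.norm(A-C),np.degrees(np.arctan2(*(B-A)[[1,0]])))
print('green lens side',si(534,424,.041))
# collar triangulate
def ray(s,u,v):
    p=world(s,u,v,0.);q=world(s,u,v,.2);return p,(q-p)/np.linalg.norm(q-p)
def tri(r1,r2):
    (p,d),(q,e)=r1,r2
    M=np.array([d,-e]).T; x=np.linalg.lstsq(M,q-p,rcond=None)[0]
    P,Q=p+x[0]*d,q+x[1]*e; return (P+Q)/2,np.linalg.norm(P-Q)
print('collar',tri(ray(a,165+371/5,190+273/5),ray(b,210+628/5,165+236/5)))
print('tip',tri(ray(a,165+183/5,190+250/5),ray(b,210+428/5,165+380/5)))
print('big',[np.linalg.norm(world(b,145+38/3.5,200+588/3.5,0.005)-world(b,145+418/3.5,200+545/3.5,.005))])
w=load('wrist0')
for p in [(264,38),(315,41),(220,35)]: print(p,world(w,*p,z=.028 if p[0]!=315 else .019,fish=True),world(w,*p,fish=True))
print(w['img'].shape)
# small jig corners in wrist
P=[world(w,*p,z=.005,fish=True) for p in [(231,95),(303,136),(264,199),(194,158)]]
print(P,[np.linalg.norm(P[i]-P[(i+1)%4]) for i in range(4)])
E
```

```text
middle side
[ 0.50871926 -0.20810736  0.006     ] [ 0.63650583 -0.27117542  0.006     ] [ 0.56769531 -0.09110637  0.008     ] 0.1425025787107741 0.13103971064042189 -26.268280752418136
middle scene
[ 0.51125601 -0.20657304  0.008     ] [ 0.638686  -0.2699875  0.006    ] [ 0.57357807 -0.08789248  0.008     ] 0.14235095711194032 0.13404892838310647 -26.456844595005947
green lens side [ 0.59736517 -0.19211831  0.041     ]
collar (array([ 0.66853588, -0.15076447,  0.10460851]), np.float64(0.003433061888914324))
tip (array([ 0.55216783, -0.1658106 ,  0.06416907]), np.float64(0.0032319847749843066))
big [np.float64(0.19187591131375004)]
(264, 38) [0.55823357 0.16980289 0.028     ] [0.55824044 0.16988776 0.02769405]
(315, 41) [0.62146502 0.17071769 0.019     ] [0.62188773 0.17130985 0.01683149]
(220, 35) [0.50560427 0.17465863 0.028     ] [0.50580618 0.17418924 0.02961292]
(384, 512, 3)
[array([0.5170906, 0.1011893, 0.005    ]), array([0.60880664, 0.04905193, 0.005     ]), array([ 0.55917932, -0.03450092,  0.005     ]), array([0.46771615, 0.02074265, 0.005     ])] [np.float64(0.10549946290875527), np.float64(0.0971799831326146), np.float64(0.10685205899036099), np.float64(0.09439014274879812)]
```

The middle jig is the one at scene (212,265) / side (316,257): its plate measures 142 x 134 mm, against 192 mm for the big one and 105 mm for the small one. The yaw is about -26.4° and the lever is at about 0.17 rad. Next I go above the lever tip.

>>> {"name": "drive_tool", "arguments": {
  "series": [
    [[0, 0, -0.14, -2, 0, 0, 60], [0, 0, -0.28, -4, 0, 0, 60], [0, 0, -0.42, -7, 0, 0, 60], [0, 0, -0.56, -10, 0, 0, 60], [0, 0, -0.7, -13, 0.1, 0, 60], [0, 0, -0.84, -15, 0.2, 0, 60], [0, 0, -0.98, -16.7, 0.2, 0, 60], [0, 0, -1.11, -16.7, 0.2, 0, 60], [0, 0, -1.11, -16.7, 0.2, 0, 60], [0, 0, -1.11, -16.7, 0.2, 0, 60], [0, 0, -1.11, -16.7, 0.2, 0, 60], [0, 0, -1.11, -16.7, 0.2, 0, 60]]
  ]
}}

```text
time: 1.35
tool_pos: [0.5516, -0.1665, 0.2046]
ee_rot: [-3.141, -0.002, 2.68]
wrist_force: [0.0, -0.4, -0.2]
width: 0.0562
```

```bash
python3 - <<'E'
from h import *
o=robot.get_obs(); print(o['tool_pos'],o['ee_rot'],o['joint_positions'],o['width'])
for n in ("scene","side","wrist"): s=snap(n,n+"1")
print(proj(s,[0.5515,-.168,.064],True),proj(s,[0.598,-.191,.041],True))
cv2.imwrite('pics/w1.png',cv2.resize(s['img'],None,fx=1.5,fy=1.5,interpolation=cv2.INTER_CUBIC))
E
```

```text
[ 0.55162791 -0.16649695  0.20457524] [-3.14101280e+00 -1.54512416e-03  2.68046800e+00] [-3.91232859e-01  1.47173293e-01  1.30636341e+00 -4.73873175e-04
  1.68963778e+00 -1.50096079e+00] 0.05621525765351841
[254.86038004 183.14745714] [255.10661939 220.50805998]
```

View pics/w1.png

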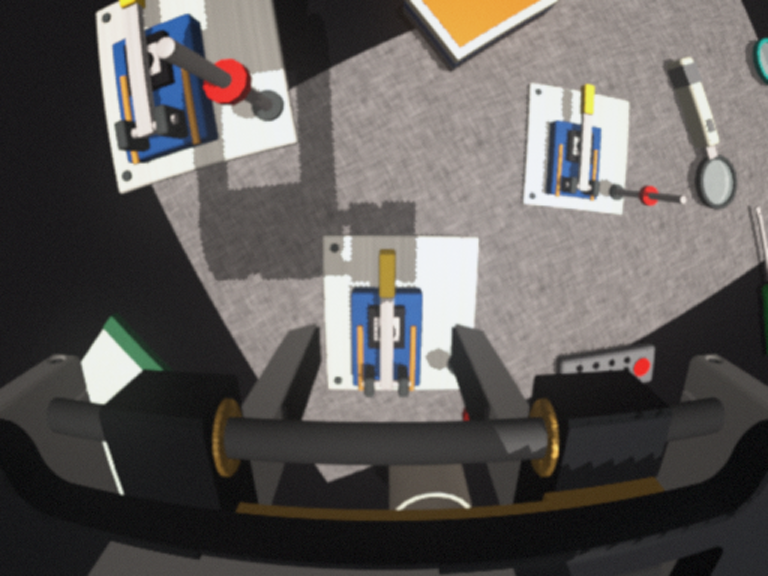

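```bash
python3 - <<'E'
from h import *
w=load('wrist1')
crop(w,205,145,330,270,6,'w1c')
for p in [(388,251),(388,297)]: print(world(w,p[0]/1.5,p[1]/1.5,z=.072,fish=True),world(w,p[0]/1.5,p[1]/1.5,fish=True))
P=[world(w,u/1.5,v/1.5,z=.008,fish=True) for u,v in [(322,236),(478,237),(327,388)]]
print(P,np.degrees(np.arctan2(*(P[2]-P[0])[[1,0]])))
e=(P[2]-P[0]);print(np.linalg.norm(e)); e/=np.linalg.norm(e); f=np.array([-e[1],e[0],0]); print(P[0]+.072*e+.055*f)
E
```

```text
[ 0.53630668 -0.15584942  0.072     ] [ 0.53730238 -0.15629564  0.06537913]
[ 0.56662696 -0.17084578  0.072     ] [ 0.5674253  -0.17121809  0.0687723 ]
[array([ 0.50896304, -0.20485549,  0.008     ]), array([ 0.56906536, -0.08495284,  0.008     ]), array([ 0.63696454, -0.26944118,  0.008     ])] -26.774131323064058
0.14337258144573298
[ 0.59801996 -0.18818625  0.008     ]
```

View pics/w1c.png

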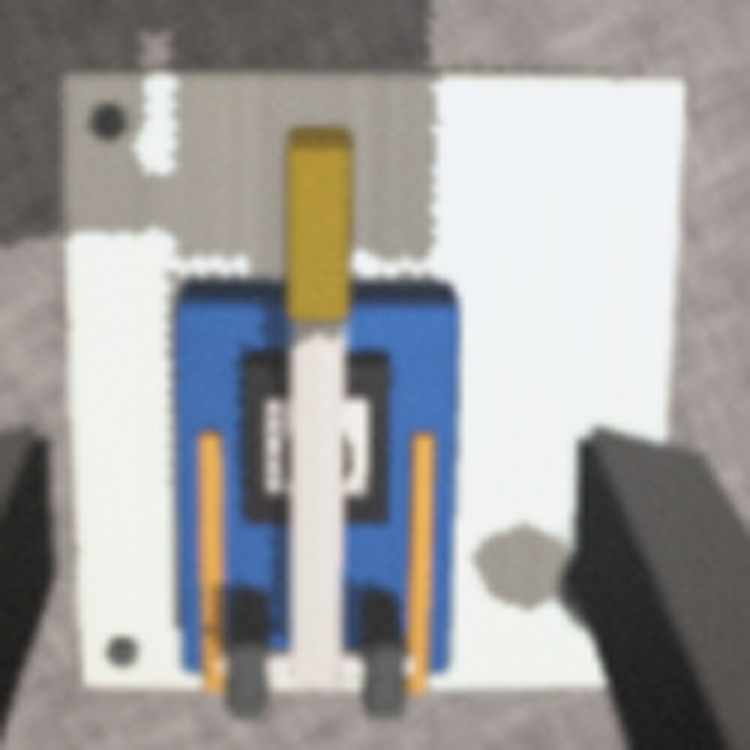

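The tip is at (0.552,-0.164), about 2.6 mm to tool +y. Descending and pinching.

>>> {"name": "drive_tool", "arguments": {
  "series": [
    [[0, 0, 0, 0.1, 0.26, 2.5, 50], [0, 0, 0, 0.1, 0.26, 5.5, 50], [0, 0, 0, 0.1, 0.26, 8.5, 50], [0, 0, 0, 0.1, 0.26, 11, 50], [0, 0, 0, 0.1, 0.26, 13.5, 50], [0, 0, 0, 0.1, 0.26, 15.2, 50], [0, 0, 0, 0.1, 0.26, 16.2, 50], [0, 0, 0, 0.1, 0.26, 16.2, 50], [0, 0, 0, 0.1, 0.26, 16.2, 0], [0, 0, 0, 0.1, 0.26, 16.2, 0], [0, 0, 0, 0.1, 0.26, 16.2, 0], [0, 0, 0, 0.1, 0.26, 16.2, 0], [0, 0, 0, 0.1, 0.26, 16.2, 0], [0, 0, 0, 0.1, 0.26, 16.2, 0]]
  ]
}}

```text
time: 2.9
tool_pos: [0.5514, -0.1651, 0.0431]
ee_rot: [-3.139, -0.001, 2.68]
wrist_force: [-1.7, -3.9, 0.5]
width: 0.0115
```

```bash
python3 - <<'E'
from h import *
o=robot.get_obs(); print(o['tool_pos'],o['ee_rot'],o['wrist_force'],o['width'])
s=snap('side','side2'); crop(s,250,180,370,290,6,'s2c')
E
```

```text
[ 0.55143252 -0.16512911  0.04306377] [-3.13883087e+00 -5.37374657e-04  2.68025450e+00] [-1.71824361 -3.90197374  0.54975616] 0.01149489037684871
```

View pics/s2c.png

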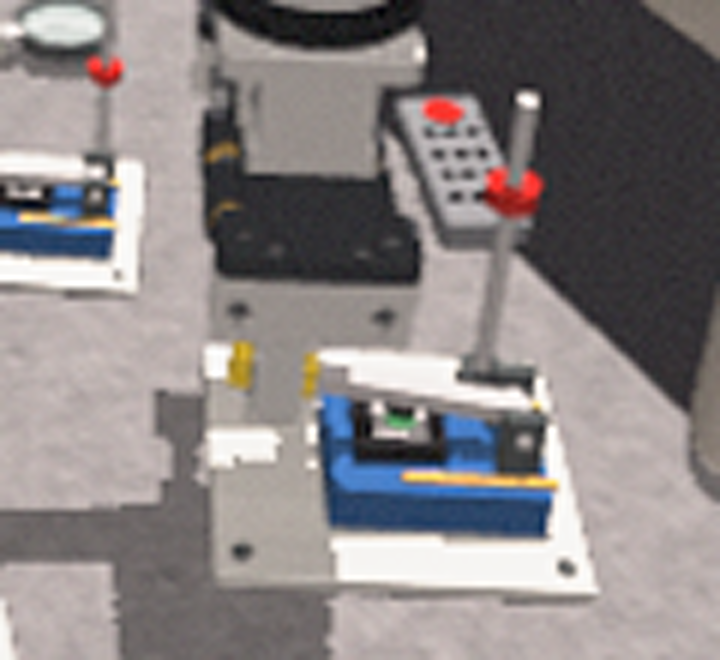

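>>> {"name": "drive_tool", "arguments": {
  "series": [
    [[0, 0, 0, -0.05, 0, -0.5, 0], [0, 0, 0, -0.21, 0, -1.03, 0], [0, 0, 0, -0.35, 0, -1.5, 0], [0, 0, 0, -0.5, 0, -1.98, 0], [0, 0, 0, -0.68, 0, -2.43, 0], [0, 0, 0, -0.88, 0, -2.88, 0], [0, 0, 0, -1.1, 0, -3.32, 0], [0, 0, 0, -1.35, 0, -3.75, 0], [0, 0, 0, -1.62, 0, -4.16, 0], [0, 0, 0, -1.91, 0, -4.56, 0], [0, 0, 0, -2.22, 0, -4.95, 0], [0, 0, 0, -2.54, 0, -5.32, 0], [0, 0, 0, -2.9, 0, -5.67, 0], [0, 0, 0, -3.25, 0, -6.0, 0], [0, 0, 0, -3.25, 0, -6.0, 0]]
  ]
}}

```text
time: 4.45
tool_pos: [0.581, -0.18, 0.1036]
ee_rot: [-3.139, 0.0, 2.68]
wrist_force: [-3.5, -4.1, -3.0]
width: 0.0117
```

```bash
python3 - <<'E'
from h import *
o=robot.get_obs(); print(o['tool_pos'],o['ee_rot'],o['wrist_force'],o['wrist_torque'],o['width'])
s=snap('side','side3'); crop(s,230,150,370,290,5,'s3c')
E
```

```text
[ 0.58100905 -0.17998669  0.10355861] [-3.13850383e+00  1.46199444e-05  2.67994939e+00] [-3.45128582 -4.05995279 -3.04228434] [-0.5758223  0.7690895 -0.1032564] 0.011667538322039598
```

View pics/s3c.png

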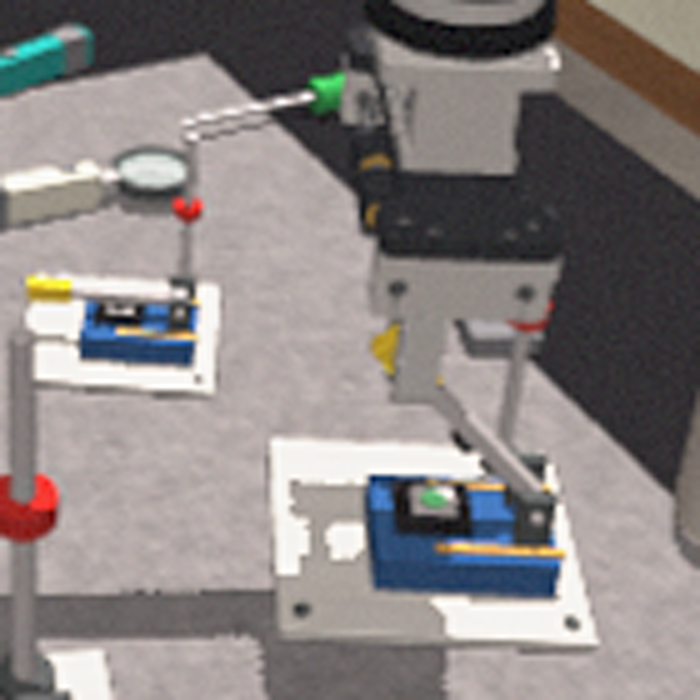

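>>> {"name": "drive_tool", "arguments": {
  "series": [
    [[0, 0, 0, -0.38, 0, -0.31, 0], [0, 0, 0, -0.77, 0, -0.61, 0], [0, 0, 0, -1.18, 0, -0.88, 0], [0, 0, 0, -1.6, 0, -1.14, 0], [0, 0, 0, -2.04, 0, -1.37, 0], [0, 0, 0, -2.48, 0, -1.59, 0], [0, 0, 0, -2.94, 0, -1.78, 0], [0, 0, 0, -3.4, 0, -1.95, 0], [0, 0, 0, -3.87, 0, -2.09, 0], [0, 0, 0, -4.35, 0, -2.21, 0], [0, 0, 0, -4.83, 0, -2.3, 0], [0, 0, 0, -5.32, 0, -2.38, 0], [0, 0, 0, -5.81, 0, -2.43, 0], [0, 0, 0, -6.3, 0, -2.45, 0], [0, 0, 0, -6.8, 0, -2.44, 0], [0, 0, 0, -7.29, 0, -2.42, 0], [0, 0, 0, -7.78, 0, -2.36, 0], [0, 0, 0, -8.26, 0, -2.29, 0], [0, 0, 0, -8.5, 0, -2.24, 0], [0, 0, 0, -8.5, 0, -2.24, 0]]
  ]
}}

```text
time: 6.5
tool_pos: [0.6584, -0.2188, 0.1281]
ee_rot: [-3.138, 0.004, 2.68]
wrist_force: [-3.6, -4.3, -1.6]
width: 0.0103
```

```bash
python3 - <<'E'
from h import *
o=robot.get_obs(); print(o['tool_pos'],o['ee_rot'],o['wrist_force'],o['wrist_torque'],o['width'])
s=snap('side','side4'); crop(s,230,130,390,290,5,'s4c')
E
```

```text
[ 0.65835591 -0.21875524  0.1280879 ] [-3.13821932  0.0041502   2.67995521] [-3.63269413 -4.25533518 -1.62998288] [-0.59169008  0.7223536   0.09458868] 0.010254171280982952
```

View pics/s4c.png

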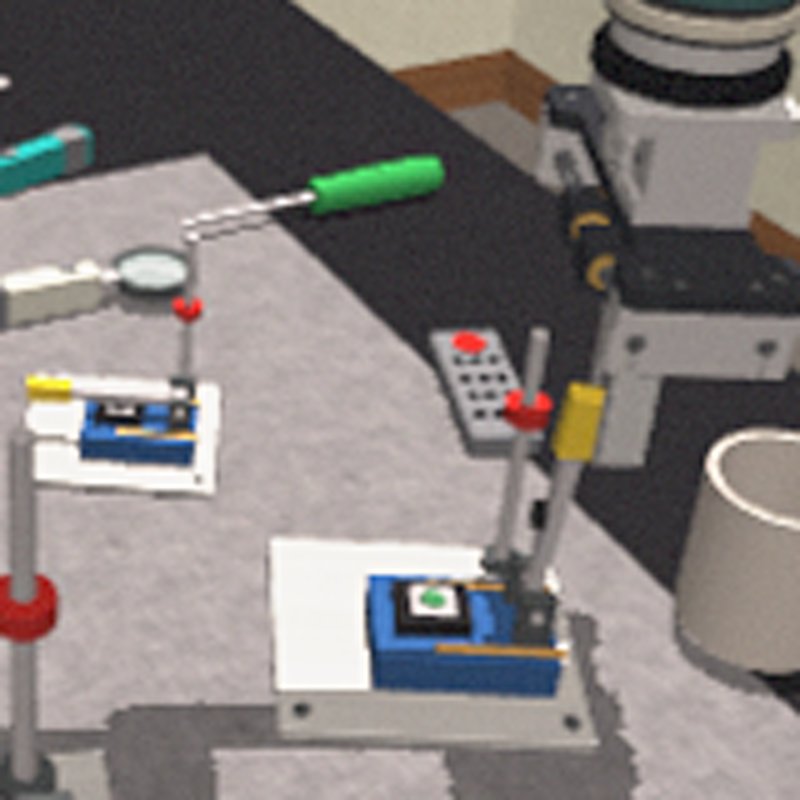

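```bash
python3 - <<'E'
from h import *
s=load('side4'); th=np.radians(-26.5); ex=np.array([np.cos(th),np.sin(th),0]); O=np.array([.598,-.19,0])
H=O+.045*ex+[0,0,.048]
print('hinge',(proj(s,H)-[230,130])*5)
for q in (1.3,1.4,1.5,1.6,1.7,1.8,1.9): print(q,(proj(s,H+.098*(-np.cos(q)*ex+np.array([0,0,np.sin(q)])))-[230,130])*5)
print((proj(s,robot.get_obs()['tool_pos'])-[230,130])*5)
c=snap('scene','scene4'); crop(c,165,170,325,290,5,'c4c')
for q in (1.3,1.4,1.5,1.6,1.7,1.8,1.9): print(q,(proj(c,H+.098*(-np.cos(q)*ex+np.array([0,0,np.sin(q)])))-[165,170])*5)
w=snap('wrist','wrist4')
E
```

```text
hinge [530.68608341 588.59448655]
1.3 [501.94863644 423.37025655]
1.4 [524.42980579 420.28093093]
1.5 [547.04483645 418.97622211]
1.6 [569.52316936 419.47799638]
1.7 [591.59488274 421.78293926]
1.8 [612.9954949  425.86249201]
1.9 [633.47064658 431.66339978]
[605.65897411 452.18382564]
1.3 [221.04381059 321.64892032]
1.4 [227.94839644 330.28953893]
1.5 [235.16847441 340.82716126]
1.6 [242.62783646 353.18588762]
1.7 [250.2434553  367.26108934]
1.8 [257.92653836 382.91917196]
1.9 [265.58386485 399.99815731]
```

View pics/c4c.png

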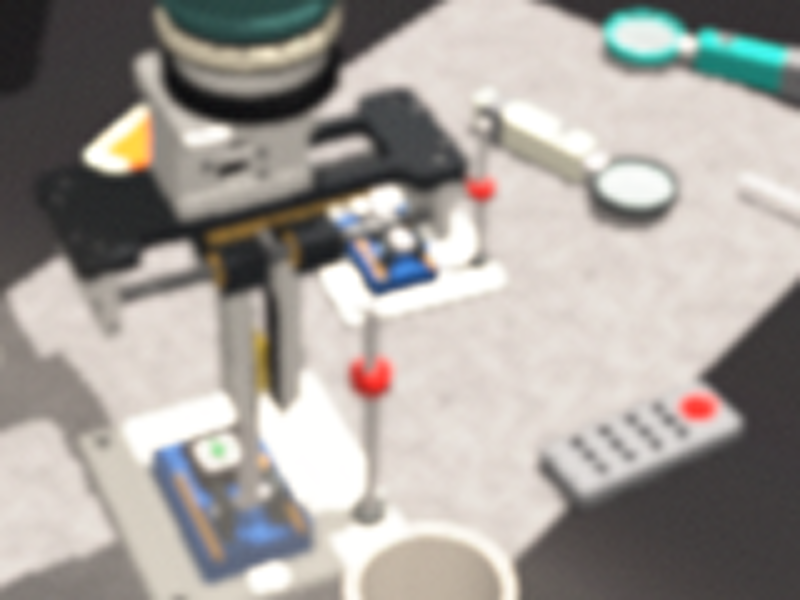

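View pics/wrist4.png

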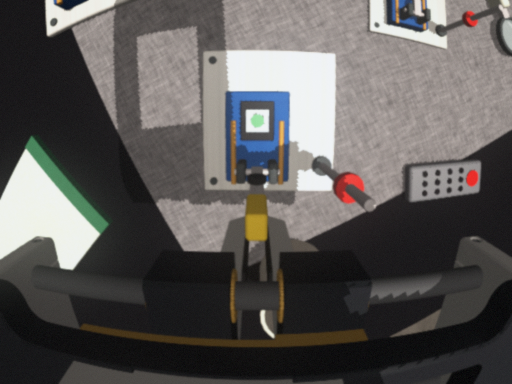

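The lever is past upright (about 1.64 rad in the side view; the fingers slid toward the block's edge). Releasing, rising and re-measuring.

>>> {"name": "drive_tool", "arguments": {
  "series": [
    [[0, 0, 0, 0, 0, 0, 25], [0, 0, 0, 0, 0, 0, 25], [0, 0, 0, 0, 0, 0, 25], [0, 0, 0, 0, 0, -2, 25], [0, 0, 0, 0, 0, -5, 25], [0, 0, 0, 0, 0, -8, 25], [0, 0, 0, 2, 0, -9, 0], [0, 0, 0, 4.5, 0, -9, 0], [0, 0, 0, 7, 0, -9, 0], [0, 0, 0, 7, 0, -9, 0]]
  ]
}}

```text
time: 7.65
tool_pos: [0.5946, -0.1853, 0.2195]
ee_rot: [-3.14, 0.006, 2.682]
wrist_force: [-0.7, -1.4, -0.4]
width: 0.0003
```

```bash
python3 - <<'E'
from h import *
o=robot.get_obs(); print(o['tool_pos'],o['ee_rot'],o['wrist_force'],o['width'],o['time'])
s=snap('side','side5'); crop(s,230,130,390,290,5,'s5c')
w=snap('wrist','wrist5'); crop(w,180,80,340,240,5,'w5c')
E
```

```text
[ 0.59457074 -0.18531179  0.21949819] [-3.1397696   0.00645172  2.68154915] [-0.68304314 -1.37685434 -0.41562112] 0.0002531876362211681 7.65
```

View pics/s5c.png

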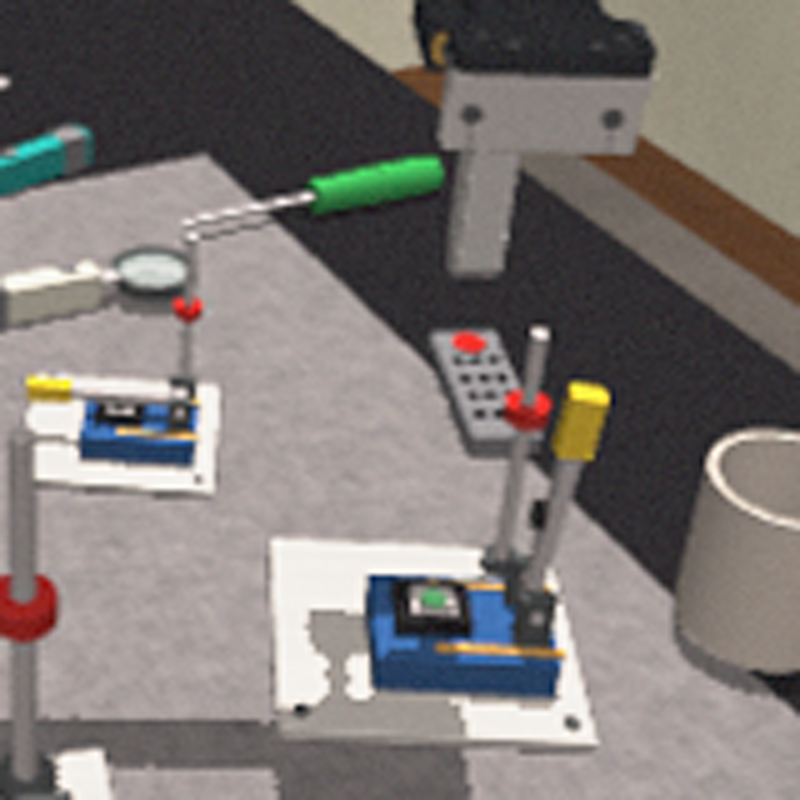

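View pics/w5c.png

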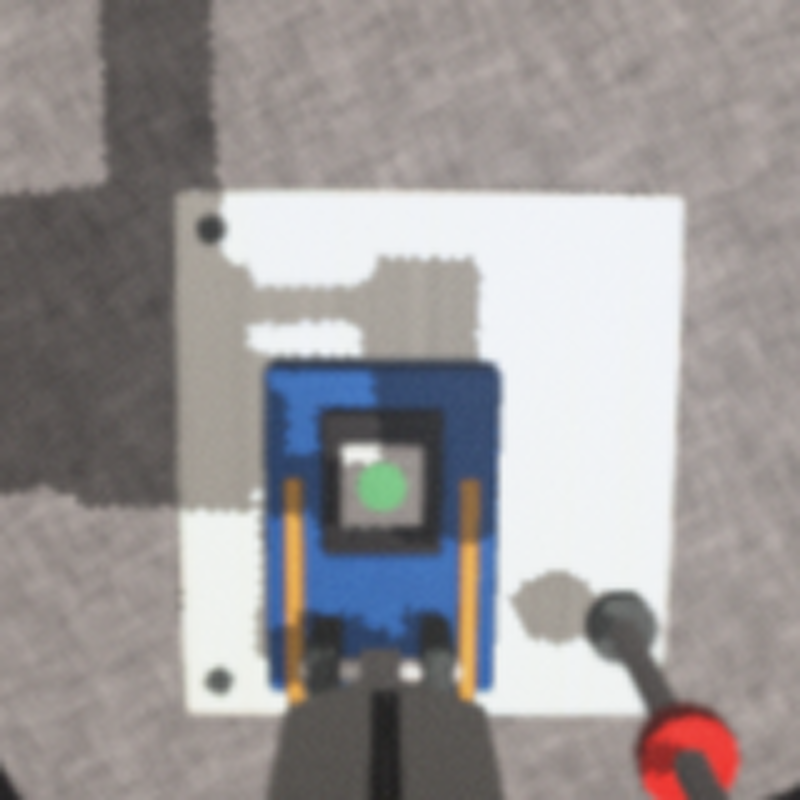

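The green lens is clearly visible and the lever sits at about 1.65 rad. For margin I'll nudge it further open with the shut fingers.

>>> {"name": "drive_tool", "arguments": {
  "series": [
    [[0, 0, 0, 0, 0, 3, 0], [0, 0, 0, 0, 0, 6.5, 0], [0, 0, 0, 0, 0, 9.2, 0], [0, 0, 0, -1.5, 0, 9.4, 0], [0, 0, 0, -2.8, 0, 9.4, 0], [0, 0, 0, -3.6, 0, 9.4, 0], [0, 0, 0, -4.1, 0, 9.4, 0], [0, 0, 0, -4.5, 0, 9.4, 0], [0, 0, 0, -4.9, 0, 9.4, 0], [0, 0, 0, -4.9, 0, 9.4, 0], [0, 0, 0, -3.5, 0, 9.2, 0], [0, 0, 0, -1, 0, 8, 20], [0, 0, 0, 1, 0, 4, 60], [0, 0, 0, 1, 0, 0, 60], [0, 0, 0, 1, 0, -2, 60], [0, 0, 0, 1, 0, -2, 60]]
  ]
}}

```text
time: 9.35
tool_pos: [0.5888, -0.1827, 0.2447]
ee_rot: [-3.14, 0.018, 2.681]
wrist_force: [1.1, -0.4, 0.0]
width: 0.0372
```

```bash
python3 - <<'E'
from h import *
w=load('wrist5'); print('lens wrist',world(w,180+382/5,80+487/5,z=.041,fish=True))
s=snap('side','side6'); crop(s,270,160,390,280,6,'s6c')
print('lens side',world(load('side5'),230+433/5,130+598/5,z=.041))
w=snap('wrist','wrist6'); cv2.imwrite('pics/w6.png',cv2.resize(w['img'],None,fx=1.5,fy=1.5))
c=snap('scene','scene6'); crop(c,165,170,325,290,5,'c6c')
th=np.radians(-26.5); ex=np.array([np.cos(th),np.sin(th),0]); O=np.array([.598,-.19,0])
H=O+.045*ex+[0,0,.048]
for q in (1.5,1.6,1.7,1.8,1.9):
  P=H+.098*(-np.cos(q)*ex+np.array([0,0,np.sin(q)])); print(q,(proj(s,P)-[270,160])*6,(proj(c,P)-[165,170])*5)
E
```

```text
lens wrist [ 0.59861077 -0.18754166  0.041     ]
lens side [ 0.59731529 -0.19134074  0.041     ]
1.5 [416.45380374 322.77146654] [235.16847441 340.82716126]
1.6 [443.42780323 323.37359565] [242.62783646 353.18588762]
1.7 [469.91385929 326.13952711] [250.2434553  367.26108934]
1.8 [495.59459388 331.03499041] [257.92653836 382.91917196]
1.9 [520.16477589 337.99607973] [265.58386485 399.99815731]
```

View pics/s6c.png

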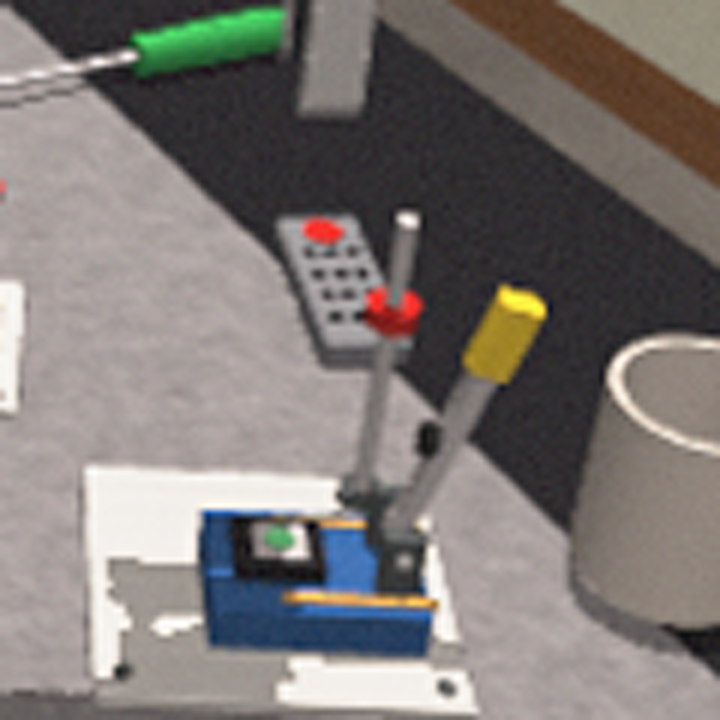

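View pics/c6c.png

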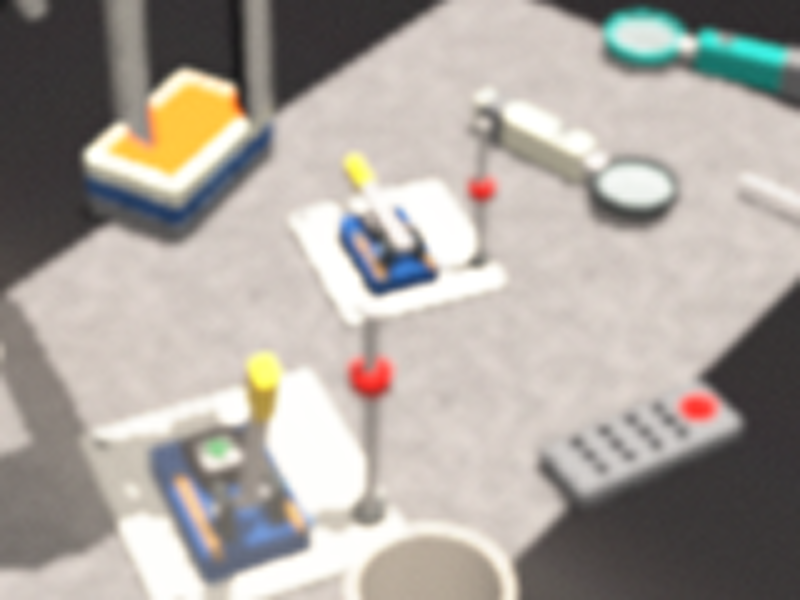

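View pics/w6.png

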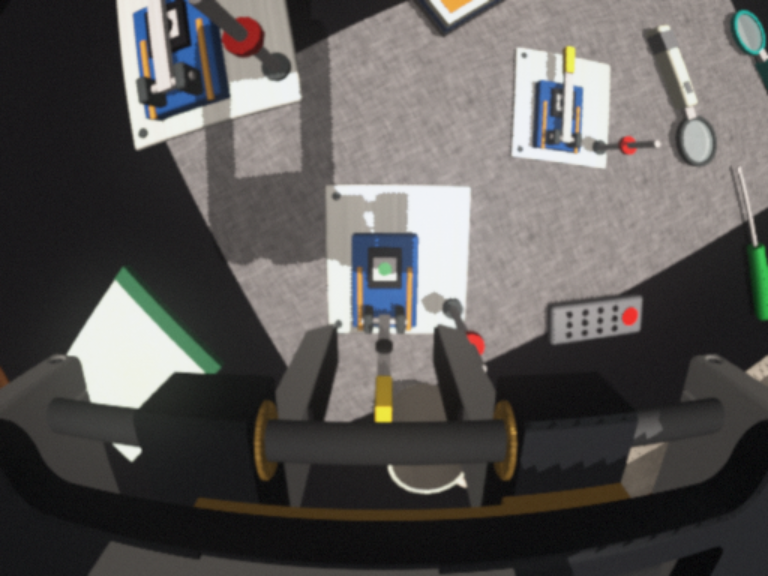

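The lever is now at about 1.8 rad and the collar is untouched. Next I go over the loupe: the white-handled one at scene (270,202), not the turquoise one at (308,181).

>>> {"name": "drive_tool", "arguments": {
  "series": [
    [[0, 0, -0.05, 1, 1.5, 0, 50], [0, 0, -0.1, 3, 4.4, 0, 50], [0, 0, -0.15, 5, 7.3, 0, 50], [0, 0, -0.2, 7.2, 10.5, 0, 50], [0, 0, -0.25, 9.5, 13.9, 0, 50], [0, 0, -0.3, 12, 17.5, 0, 50], [0, 0, -0.35, 14.3, 20.9, 0, 50], [0, 0, -0.4, 16.5, 24.1, 0, 50], [0, 0, -0.43, 18.3, 26.7, 0, 50], [0, 0, -0.43, 19.6, 28.6, 0, 50], [0, 0, -0.43, 20.3, 29.6, 0, 50], [0, 0, -0.43, 20.3, 29.6, 0, 50], [0, 0, -0.43, 20.3, 29.6, 0, 50], [0, 0, -0.43, 20.3, 29.6, 0, 50]]
  ]
}}

```text
time: 10.9
tool_pos: [0.5366, 0.1723, 0.235]
ee_rot: [-3.136, 0.003, 3.11]
wrist_force: [-0.1, -0.1, 0.1]
width: 0.0468
```

```bash
python3 - <<'E'
from h import *
o=robot.get_obs(); print(o['tool_pos'],o['ee_rot'],o['joint_positions'],o['width'],o['time'])
w=snap('wrist','wrist7'); cv2.imwrite('pics/w7.png',cv2.resize(w['img'],None,fx=1.5,fy=1.5)); crop(w,180,70,340,250,4,'w7c')
E
```

```text
[0.53660609 0.17234625 0.23499788] [-3.13648628  0.00315089  3.10963717] [ 0.21375241  0.11302948  1.2846614  -0.00580438  1.74208479 -1.32607496] 0.04681015088765834 10.9
```

View pics/w7.png

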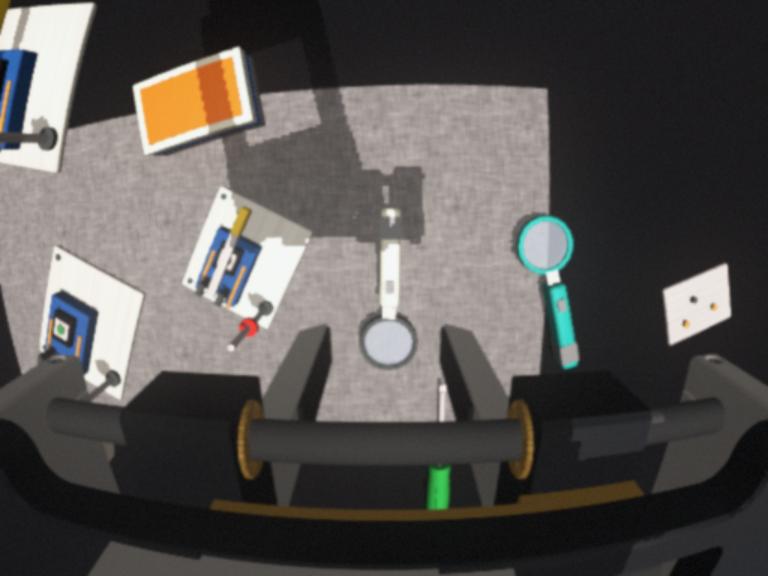

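View pics/w7c.png

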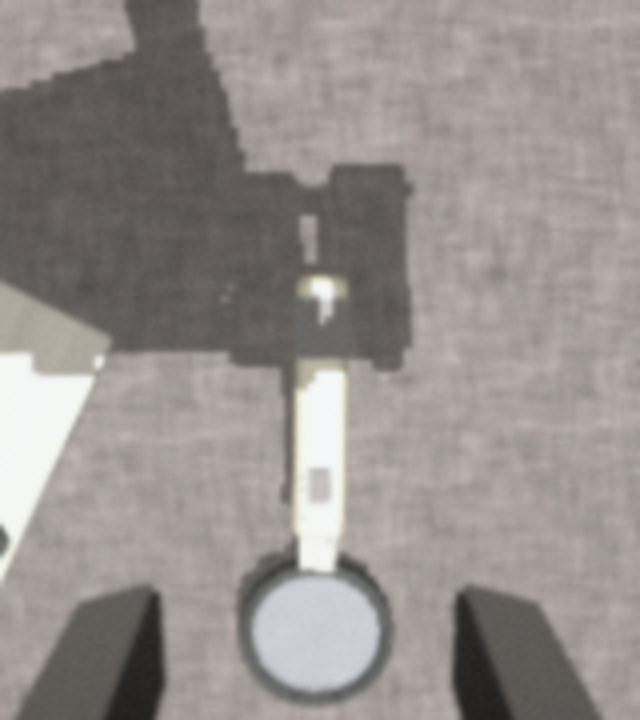

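```bash
python3 - <<'E'
from h import *
w=load('wrist7')
def P(u,v,z): return world(w,180+u/4,70+v/4,z=z,fish=True)
a=P(322.5,281,.028); b=P(319.5,535,.028); l=P(316,627,.017)
print(a,b,(a+b)/2,np.linalg.norm(a-b),l,np.degrees(np.arctan2(*(l-(a+b)/2)[[1,0]])),np.linalg.norm((l-(a+b)/2)[:2]))
# wrist bias check using lens of jig
print(world(w,62/1.5,328/1.5,z=.041,fish=True))
# side/scene
s=load('side6');c=load('scene6')
crop(s,215,165,285,205,10,'s6l')
E
```

```text
[0.49599963 0.17845362 0.028     ] [0.5817508  0.17492947 0.028     ] [0.53887522 0.17669155 0.028     ] 0.08582355460425027 [0.61937077 0.17265814 0.017     ] -2.8685330469099135 0.08059654477384254
[ 0.59640465 -0.18411338  0.041     ]
```

View pics/s6l.png

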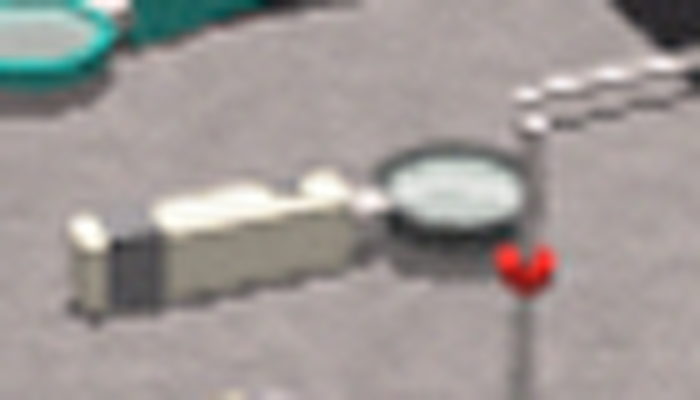

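>>> {"name": "drive_tool", "arguments": {
  "series": [
    [[0, 0, 0.015, -0.7, 0.37, 3, 50], [0, 0, 0.015, -0.7, 0.37, 6.5, 50], [0, 0, 0.015, -0.7, 0.37, 10, 50], [0, 0, 0.015, -0.7, 0.37, 13.5, 50], [0, 0, 0.015, -0.7, 0.37, 17, 50], [0, 0, 0.015, -0.7, 0.37, 19.5, 50], [0, 0, 0.015, -0.7, 0.37, 21.5, 50], [0, 0, 0.015, -0.7, 0.37, 22.5, 50], [0, 0, 0.015, -0.7, 0.37, 22.9, 50], [0, 0, 0.015, -0.7, 0.37, 22.9, 50], [0, 0, 0.015, -0.7, 0.37, 22.9, 50]]
  ]
}}

```text
time: 12.05
tool_pos: [0.5457, 0.1746, 0.0076]
ee_rot: [-3.137, 0.006, 3.094]
wrist_force: [-0.1, -0.9, 0.5]
width: 0.0471
```

```bash
python3 - <<'E'
from h import *
o=robot.get_obs(); print(o['tool_pos'],o['ee_rot'],o['wrist_force'],o['width'],o['time'])
w=snap('wrist','wrist8'); cv2.imwrite('pics/w8.png',cv2.resize(w['img'],None,fx=1.5,fy=1.5))
E
```

```text
[0.5457007  0.17460886 0.00759483] [-3.13733292  0.00596629  3.09399766] [-0.10267089 -0.90553085  0.54791731] 0.047070062117536886 12.05
```

View pics/w8.png

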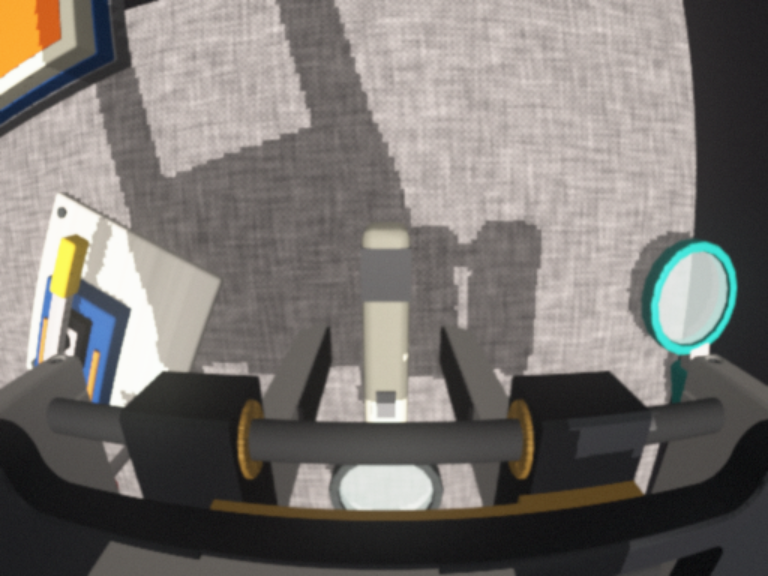

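>>> {"name": "drive_tool", "arguments": {
  "series": [
    [[0, 0, 0, 0, 0, 0.35, 50], [0, 0, 0, 0, 0, 0.35, 0], [0, 0, 0, 0, 0, 0.35, 0], [0, 0, 0, 0, 0, 0.35, 0], [0, 0, 0, 0, 0, 0.35, 0], [0, 0, 0, 0, 0, 0.35, 0], [0, 0, 0, 0, 0, 0.35, 0], [0, 0, 0, 0, 0, -0.5, 0], [0, 0, 0, 0, 0, -2, 0], [0, 0, 0, 0, 0, -4, 0], [0, 0, 0, 0, 0, -6.5, 0], [0, 0, 0, 0, 0, -9, 0], [0, 0, 0, 0, 0, -12, 0], [0, 0, 0, 0, 0, -15, 0], [0, 0, 0, 0, 0, -17.5, 0], [0, 0, 0, 0, 0, -19, 0], [0, 0, 0, 0, 0, -19.5, 0], [0, 0, 0, 0, 0, -19.5, 0], [0, 0, 0, 0, 0, -19.5, 0]]
  ]
}}

```text
time: 14.0
tool_pos: [0.5439, 0.1754, 0.2012]
ee_rot: [-3.137, 0.004, 3.094]
wrist_force: [0.5, -0.5, -1.3]
width: 0.0177
```

```bash
python3 - <<'E'
from h import *
o=robot.get_obs(); print(o['tool_pos'],o['ee_rot'],o['wrist_force'],o['width'],o['time'])
w=snap('wrist','wrist9'); cv2.imwrite('pics/w9.png',cv2.resize(w['img'],None,fx=1.5,fy=1.5))
w=snap('side','side9'); crop(w,170,60,350,195,4,'s9')
E
```

```text
[0.54389093 0.175421   0.20115169] [-3.13671909  0.00360592  3.09412474] [ 0.47965256 -0.48966898 -1.30945382] 0.017713414021575037 14.0
```

View pics/w9.png

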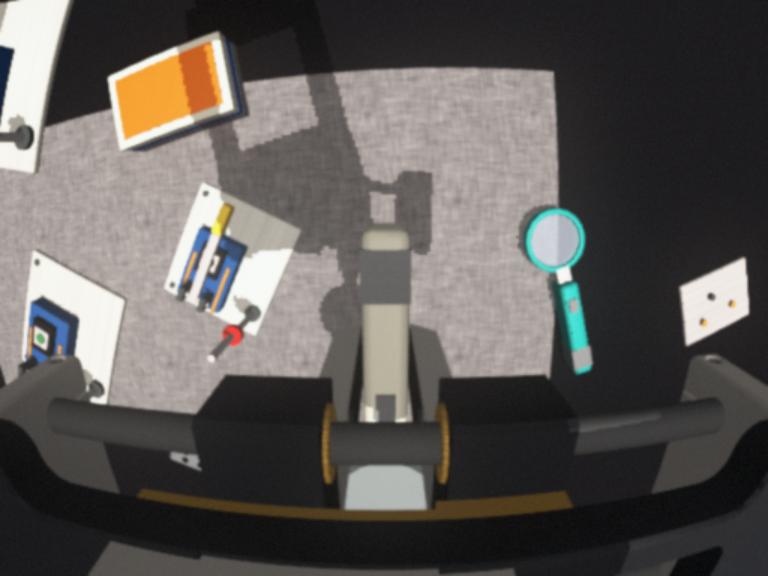

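View pics/s9.png

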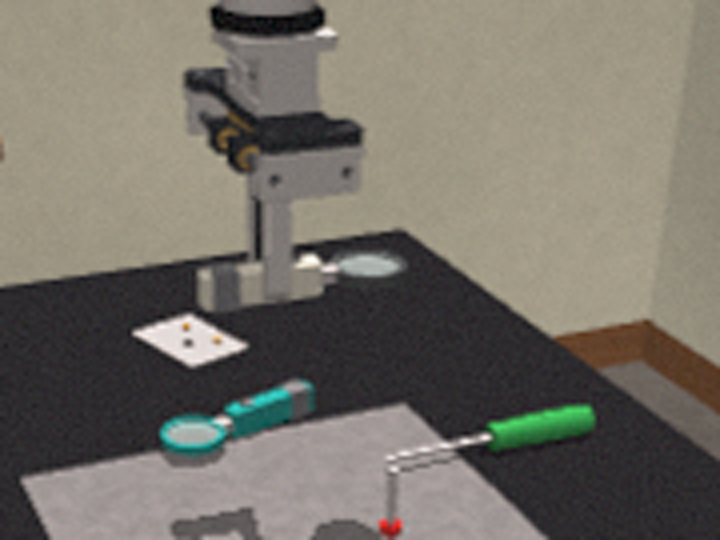

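Held (width 17.7 mm, about 1.3 N of weight). Carrying it across above the jig.

>>> {"name": "drive_tool", "arguments": {
  "series": [
    [[0, 0, 0, 0, -1, 0, 0], [0, 0, 0, 0.05, -3, 0, 0], [0, 0, 0, 0.1, -5.5, 0, 0], [0, 0, 0, 0.15, -8.5, 0, 0], [0, 0, 0, 0.2, -11.5, 0, 0], [0, 0, 0, 0.2, -14.5, 0, 0], [0, 0, 0, 0.25, -17.5, 0, 0], [0, 0, 0, 0.3, -20.5, 0, 0], [0, 0, 0, 0.3, -23.5, 0, 0], [0, 0, 0, 0.35, -26.5, 0, 0], [0, 0, 0, 0.4, -29.5, 0, 0], [0, 0, 0, 0.4, -32, 0, 0], [0, 0, 0, 0.4, -34, 0, 0], [0, 0, 0, 0.4, -35.4, 0, 0], [0, 0, 0, 0.4, -36.2, 0, 0], [0, 0, 0, 0.4, -36.2, 2, 0], [0, 0, 0, 0.4, -36.2, 4, 0], [0, 0, 0, 0.4, -36.2, 4, 0], [0, 0, 0, 0.4, -36.2, 4, 0]]
  ]
}}

```text
time: 16.0
tool_pos: [0.5225, -0.1857, 0.1624]
ee_rot: [-3.137, 0.002, 3.095]
wrist_force: [0.6, -0.0, -0.3]
width: 0.0178
```

```bash
python3 - <<'E'
from h import *
o=robot.get_obs(); print(o['tool_pos'],o['ee_rot'],o['wrist_force'],o['width'],o['time'])
w=snap('wrist','wrist10')
w=snap('side','side10'); crop(w,240,130,390,290,5,'s10')
w=snap('scene','scene10'); crop(w,165,150,325,290,5,'c10')
E
```

```text
[ 0.52250094 -0.18573834  0.16241505] [-3.13709691e+00  1.83104647e-03  3.09479683e+00] [ 0.56846092 -0.00841156 -0.2623967 ] 0.017800893938086263 16.0
```

View pics/s10.png

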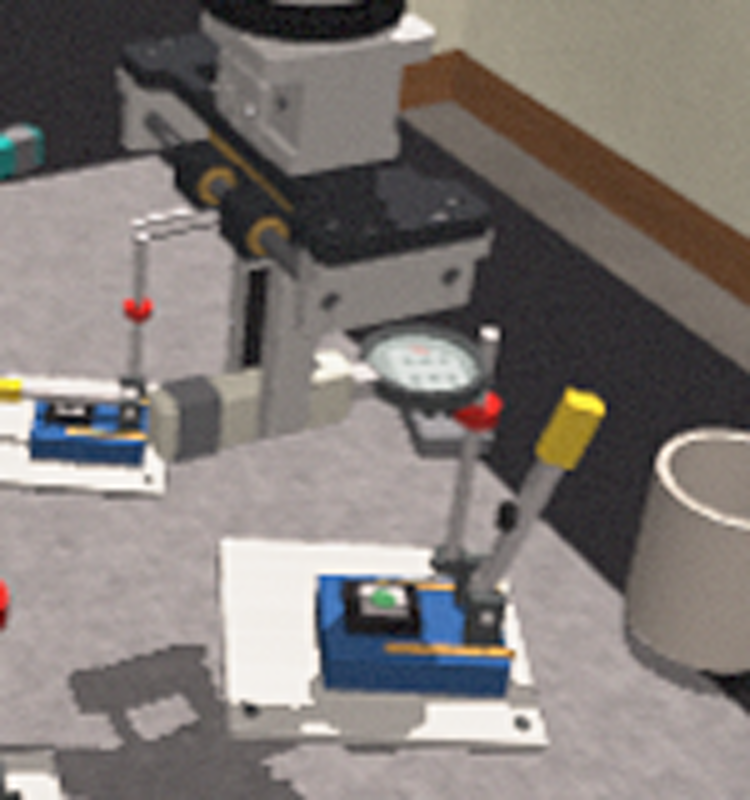

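View pics/c10.png

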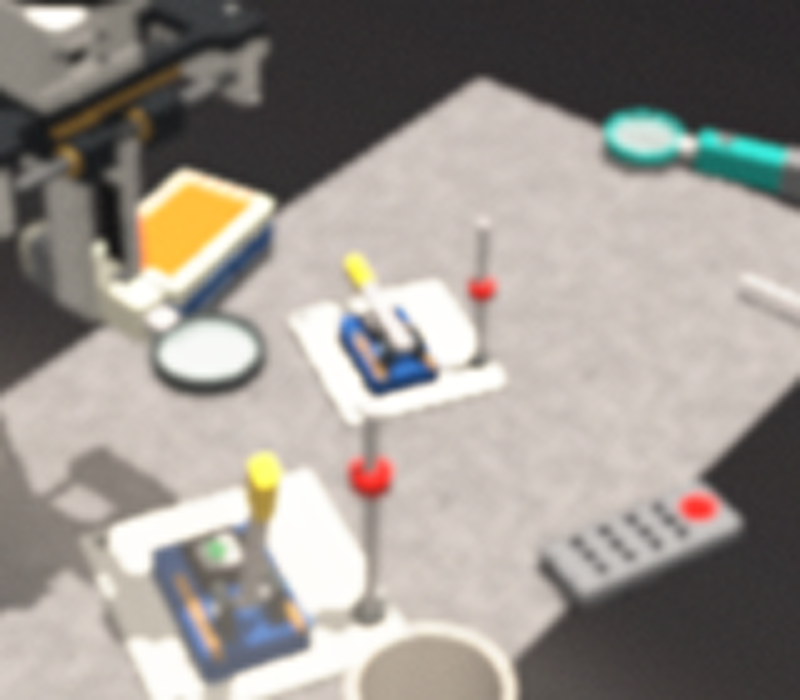

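```bash
cat >> h.py <<'E'
def ray(s,u,v):
    p=world(s,u,v,0.);q=world(s,u,v,.2);return p,(q-p)/np.linalg.norm(q-p)
def tri(r1,r2):
    (p,d),(q,e)=r1,r2
    x=np.linalg.lstsq(np.array([d,-e]).T,q-p,rcond=None)[0]
    P,Q=p+x[0]*d,q+x[1]*e; return (P+Q)/2,(P-Q)
E
python3 - <<'E'
from h import *
a=load('side10');b=load('scene10')
T=lambda s,c: tri(ray(a,240+s[0]/5,130+s[1]/5),ray(b,165+c[0]/5,150+c[1]/5))
print('loupe lens',T((423.5,367),(207.5,352)))
print('green',T((384,598),(218,550)), world(a,240+384/5,130+598/5,.041), world(b,165+218/5,150+550/5,.041))
cs=((270+394.5/6-240)*5,(160+312/6-130)*5)
print(cs,'collar',T(cs,(371,476)))
# collar with known post xy
for yaw in (-26.4,):
  th=np.radians(yaw);ex=np.array([np.cos(th),np.sin(th)]);ey=np.array([-ex[1],ex[0]])
  O=np.array([.598,-.19]); print('post',O+.045*ex+.066*ey)
E
```

```text
loupe lens (array([ 0.6001331 , -0.19075493,  0.17233172]), array([ 0.00016807, -0.00098022, -0.00100504]))
green (array([ 0.59893543, -0.18966547,  0.03958511]), array([ 8.60694212e-05, -6.60214546e-04, -5.37141396e-04])) [ 0.59775164 -0.19152516  0.041     ] [ 0.59972155 -0.1901599   0.041     ]
(478.75, 410.0) collar (array([ 0.66921477, -0.15109476,  0.10428927]), array([ 0.00019887, -0.00126843, -0.0012097 ]))
post [ 0.66765295 -0.15089161]
```

Triangulated: loupe lens (0.600,-0.191,0.172), pickup lens (0.599,-0.190), collar z 0.104. I need 6.8 cm down plus about 1 mm sideways corrections.

>>> {"name": "drive_tool", "arguments": {
  "series": [
    [[0, 0, 0, 0.1, 0.1, 1, 0], [0, 0, 0, 0.1, 0.1, 2.2, 0], [0, 0, 0, 0.1, 0.1, 3.4, 0], [0, 0, 0, 0.1, 0.1, 4.5, 0], [0, 0, 0, 0.1, 0.1, 5.4, 0], [0, 0, 0, 0.1, 0.1, 6.1, 0], [0, 0, 0, 0.1, 0.1, 6.5, 0], [0, 0, 0, 0.1, 0.1, 6.7, 0], [0, 0, 0, 0.1, 0.1, 6.8, 0], [0, 0, 0, 0.1, 0.1, 6.8, 0], [0, 0, 0, 0.1, 0.1, 6.8, 0], [0, 0, 0, 0.1, 0.1, 6.8, 0], [0, 0, 0, 0.1, 0.1, 6.8, 0], [0, 0, 0, 0.1, 0.1, 6.8, 0]]
  ]
}}

```text
time: 17.55
tool_pos: [0.5229, -0.1857, 0.0963]
ee_rot: [-3.135, 0.005, 3.095]
wrist_force: [-0.4, -0.7, -1.2]
width: 0.0177
```

```bash
python3 - <<'E'
from h import *
o=robot.get_obs(); print(o['tool_pos'],o['ee_rot'],o['wrist_force'],o['width'],o['time'])
w=snap('wrist','wrist11')
w=snap('side','side11'); crop(w,250,170,370,280,6,'s11')
w=snap('scene','scene11'); crop(w,165,150,305,270,6,'c11')
E
```

```text
[ 0.52288967 -0.18570375  0.09631949] [-3.13547233  0.00549996  3.09461393] [-0.42783517 -0.70751058 -1.1870599 ] 0.0176875621629678 17.55
```

View pics/s11.png

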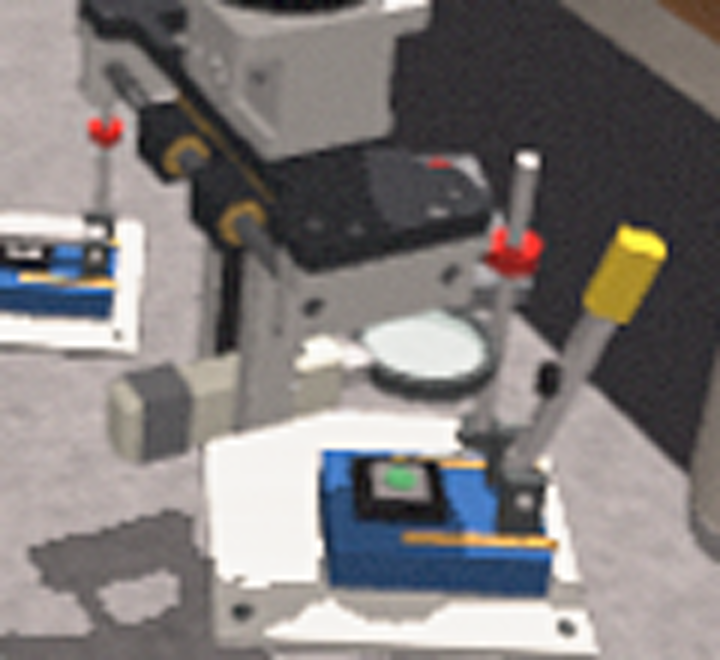

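View pics/c11.png

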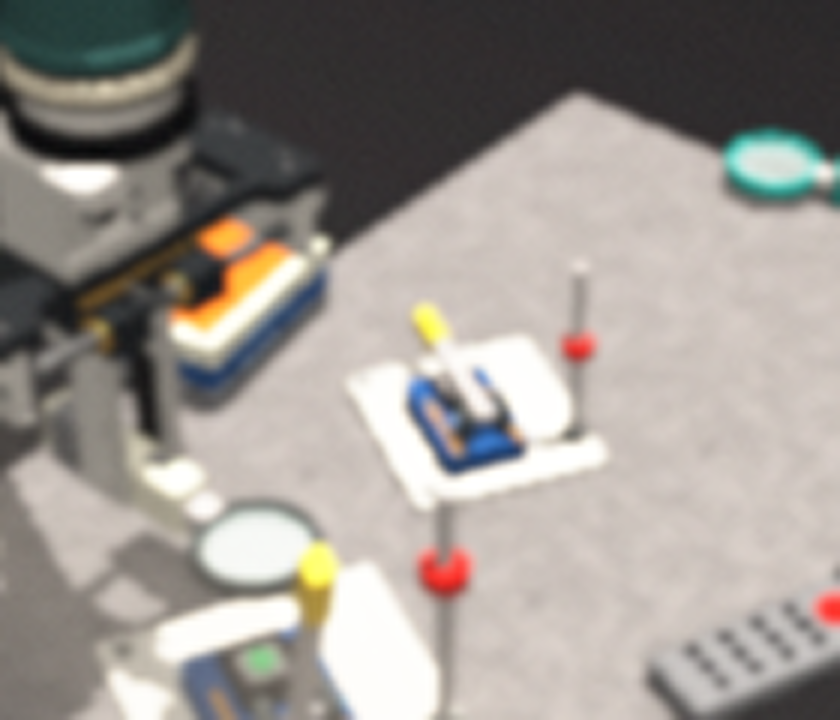

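View pics/wrist11.png

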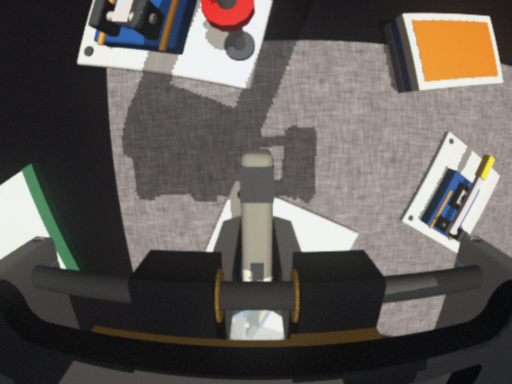

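```bash
python3 - <<'E'
from h import *
a=load('side11');b=load('scene11')
T=lambda s,c: tri(ray(a,250+s[0]/6,170+s[1]/6),ray(b,165+c[0]/6,150+c[1]/6))
L,_=T((427.5,354),(257,545)); print('lens',L,_)
print('collar',T((514,252),(445,570)))
print('green',T((401,478),(262,660)))
# overlay the predicted rim and collar for check
def circ(im,s,C,r,col,off,k,z=0):
    for t in np.linspace(0,2*np.pi,80):
        p=(proj(s,np.array(C)+[r*np.cos(t),r*np.sin(t),z])-off)*k; cv2.circle(im,tuple(int(round(x)) for x in p),1,col,-1)
o=robot.get_obs()
C=[L[0],L[1],L[2]]
for s,off,k,n in ((a,(250,170),6,'s11'),(b,(165,150),6,'c11')):
    im=cv2.imread(f'pics/{n}.png')
    circ(im,s,C,.028,(0,0,255),off,k,.005);circ(im,s,C,.028,(255,0,255),off,k,-.005)
    cv2.imwrite(f'pics/{n}o.png',im)
E
```

```text
lens [ 0.59992637 -0.1910602   0.10467324] [ 0.00055391 -0.00390984 -0.00352997]
collar (array([ 0.66892939, -0.15098127,  0.10448985]), array([ 0.00023741, -0.00151805, -0.00144867]))
green (array([ 0.59902944, -0.18959878,  0.03943827]), array([ 0.00011015, -0.00084727, -0.00068921]))
```

View pics/s11o.png

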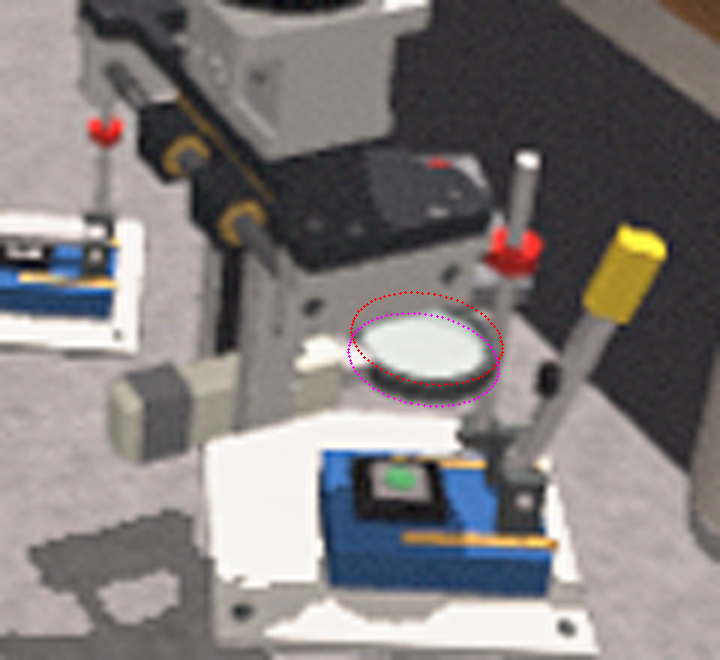

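View pics/c11o.png

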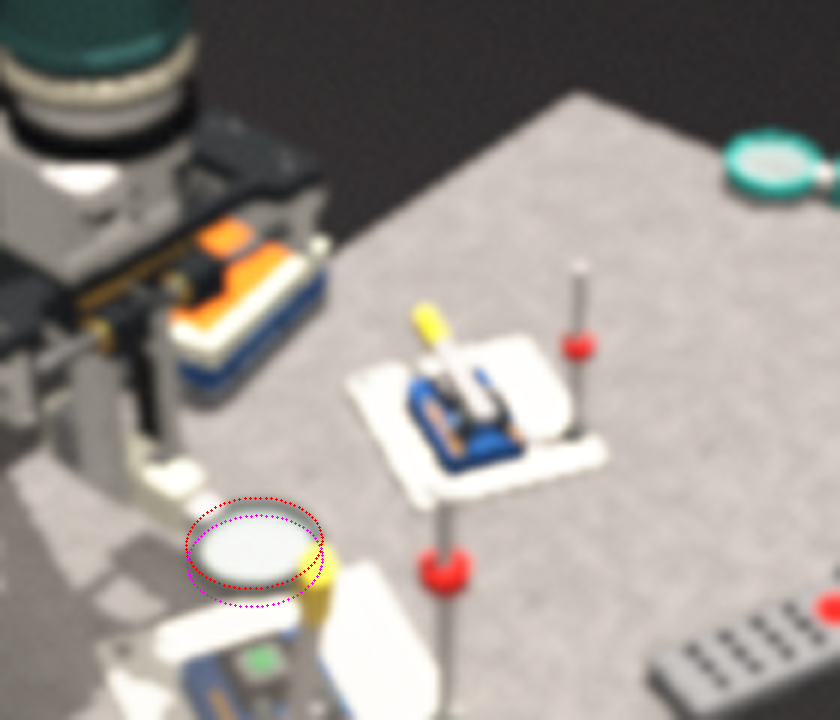

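Kinematics plus the unoccluded fix put the lens at z≈0.106 against the collar's 0.104, and about 2 mm off sideways. I'll make one small trim, then settle.

>>> {"name": "drive_tool", "arguments": {
  "series": [
    [[0, 0, 0, 0.15, 0.1, 0.2, 0], [0, 0, 0, 0.15, 0.1, 0.2, 0], [0, 0, 0, 0.15, 0.1, 0.2, 0], [0, 0, 0, 0.15, 0.1, 0.2, 0], [0, 0, 0, 0.15, 0.1, 0.2, 0], [0, 0, 0, 0.15, 0.1, 0.2, 0], [0, 0, 0, 0.15, 0.1, 0.2, 0], [0, 0, 0, 0.15, 0.1, 0.2, 0]]
  ]
}}

```text
time: 18.5
tool_pos: [0.5214, -0.1846, 0.0942]
ee_rot: [-3.136, 0.005, 3.095]
wrist_force: [0.3, -0.5, -0.6]
width: 0.0177
```

```bash
python3 - <<'E'
from h import *
o=robot.get_obs(); print(o['tool_pos'],o['ee_rot'],o['wrist_force'],o['width'],o['time'],abs(o['qvel']).max())
s=snap('side','side12'); c=snap('scene','scene12')
o=robot.get_obs(); print(o['tool_pos'])
C=np.array(o['tool_pos'])+[.0776,-.005,.0099]; print(C)
out=[]
for im0,off,sz in ((s,(280,190),(90,80)),(c,(175,215),(90,80))):
    k=8; im=cv2.resize(im0['img'][off[1]:off[1]+sz[1],off[0]:off[0]+sz[0]],None,fx=k/2,fy=k/2,interpolation=cv2.INTER_CUBIC); im2=im.copy()
    for z in (.005,-.005):
        for t in np.linspace(0,2*np.pi,90):
            p=(proj(im0,C+[.028*np.cos(t),.028*np.sin(t),z])-off)*k/2; cv2.circle(im2,tuple(int(round(x)) for x in p),1,(0,0,255),-1)
    out.append(np.hstack([im,im2]))
cv2.imwrite('pics/f12.png',np.vstack(out)[:600])
E
```

```text
[ 0.52143041 -0.18460275  0.09416746] [-3.13557081  0.00533713  3.09461772] [ 0.30310473 -0.4570205  -0.63126457] 0.017729218455893737 18.5 0.0021918524163317076
[ 0.5213902  -0.1846183   0.09414992]
[ 0.5989902  -0.1896183   0.10404992]
```

View pics/f12.png

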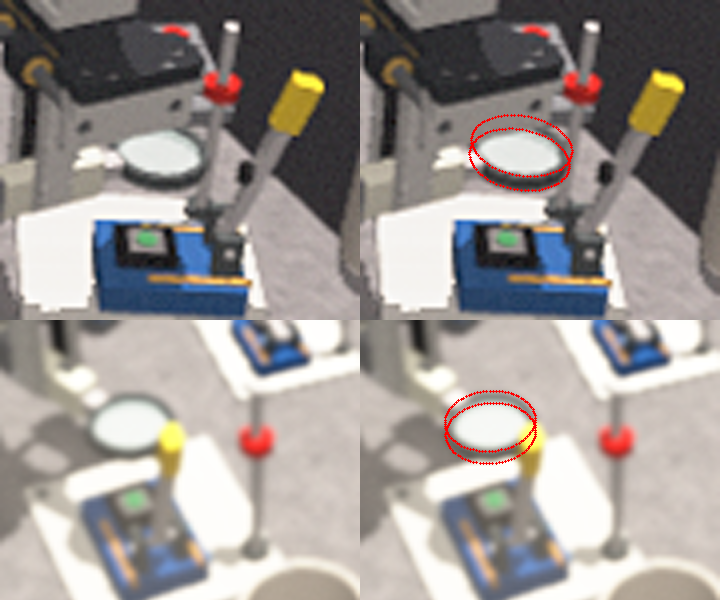

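The overlay agrees to within about 1-2 px in both views. The lever is open, the collar is unmoved, and there is no contact with the jig.

```bash
python3 - <<'E'
from bench import robot
print(robot.close_job())
E
```

```text
the job is handed in; nothing more can be done
None
```

I opened the clamp lever on the middle-sized jig and handed the job in at about 18.6 s, with the loupe held level over the pickup. No verdict was reported.

- **Lever:** I pinched the tip and carried it round to about 1.65 rad. The fingers slid toward the block's edge near the end, so I released it and pushed it on with the shut fingers to about 1.8 rad. The last pictures still show it open.
- **Loupe:** I gripped the white-handled loupe. The opening reads 17.7 mm, so the handle is between the fingers, and the tool is within about 0.01 rad of vertical.
- **Position:** The final lens position, worked out from the tool pose, is (0.599, -0.190, 0.104). The pickup lens is at about (0.599, -0.190) and the collar's mid-height is about 0.1045.
- **Other checks:** The arm was still. Wrist force was under 1 N, and the pictures show the loupe clear of the jig, with the collar still in place and no sign of contact with the other objects.

**Disagreements:** the predicted rim outline differs from the pictures by 1–2 px, roughly 1–3 mm. The wrist camera's y readings were 2–5 mm off the other two cameras. The last two-camera fix on the rim was also weaker, with about 5 mm between the two rays, because the gripper and lever partly hid it. I therefore relied on the earlier unobstructed fix plus the arm's own position.

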